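Measure the backlash of a clamped drill stand's lead screw on its graduated ring

ROBOT

A 6-joint arm with a two-finger parallel gripper is mounted at the origin on the work surface. World frame = base frame: x ahead of the robot, y to its left, z up, the work surface at z = 0. Lengths are in m, angles in degrees, forces in N, time in s.
With the tool pointing down it reaches from about 0.3 to 0.75 m from the base axis. Payload 8.5 kg.
Tool frame: the origin (TCP) lies between the finger pads; the fingertips stand env.finger_overhang ahead of it and the grasp point (between the pads) lies 2 mm behind it (env.finger_overhang is the distance from the TCP to the fingertips, in m); z points along the fingers, y is the line along which they close (so a half turn about z gives the same grasp; the last joint's range is limited). The gripper opens to 85 mm and grips with 20 to 120 N. Pads are 22 mm wide; open, the fingers measure 114 mm over their backs; the gripper's body (76 mm by 85 mm) begins 54 mm behind the grasp point. The pads swing forward as they close: fully open they stand 13 mm farther back than shut.
Start: joints at [59.914, 21.807, 74.336, -0, 83.858, -12.336], TCP at [0.168, 0.524, 0.248] pointing down, gripper open.
Joint ranges: [-178.18, 178.18], [-50.72, 133.34], [12.68, 142.11], [-81.47, 261.47], [9.98, 163.14], [-165.26, 165.26]. Speed limits (degrees/s): [136.94, 136.94, 180, 180, 180, 180].

INTERFACE

Orientations are given as a 3x3 rotation matrix whose columns are the frame's x, y, z axes.
In Python, from rig import env gives the robot as it stands. The module is installed in compiled form; this text tells all that it offers.
- The arm moves only by the tool jog_arm, never from a script. Its arguments are lists of equal length, an entry for each row: "hand": the finger opening in m, from 0 to 0.0854; "travel": the shift along the world's x, y, z in m, a list of three; "yaw": the turn about the world's z in rad. A call has exactly 5 rows; each row shifts and turns the commanded pose from where the row before left it; what a row does not reach is not made up. A row lasts 1/8 s, in which the tool goes at most 62.5 mm and 10.7 degrees, less where a joint would pass 70% of its speed; a pose out of reach is approached as far as the arm can. A call is refused whole if a number of a shift passes 0.0625 or a number of a turn 0.188, either way. A call with a gripper value outside its range is refused whole. The fingers move at their own pace and stop on an object; "grip_force" is the grip in N (left out, the last holds). Time passes only in rows, so rows that do not move let the fingers close, or fill a call up. It gives the time, the measured TCP pose, the force, the opening and the grip force at its end, in the units of the state.
- env.observe(): the state, without advancing time (a new reading comes with each control period).
- env.get_image(name): name is "scene" or "top" or "wrist"; returns the picture (400x640x3 uint8, red, green, blue); there is no depth.
- env.calibration(name): a dict with "fx", "fy", "cx", "cy" (pixels), "position" and "rotation" of the camera in the world; the wrist camera has in their place "hand_eye" (4x4, takes a point from camera to tool coordinates, whose origin is the TCP and whose axes are the flange's). Camera axes: x right, y down, z forward; pixel columns grow to the right and rows downward; lengths in m; the calibration is good to about 2 mm. A picture is of the moment at which its call begins: read the wrist's pose just before it. calibration takes no time and is no camera call.
- env.close_job(): hands the job in; it is judged then, once.
The state is a dict: "time_s": time; "q": joint angles; "qvel": joint speeds; "joint_efforts": joint torques, N m; "position": TCP position; "tool_rot": TCP orientation; "ft_force": force on the tool from outside, world axes, zero at the start; "wrist_torque": the same for the moment, N m; "grip_width": finger opening in m; "gripper_force": force on a finger pad.
Only numpy, scipy, OpenCV 4.12 (cv2) and the standard library are available. Lean on these libraries where they do the work, as an engineer would, in place of code of your own. Each camera call takes 0.05 s, during which the arm holds its last target. There are 200 camera calls.

TASK

The head of the little drill stand is clamped, so its handwheel can only rock through the backlash of the lead screw: gently turn the handwheel clockwise (seen from above) until you feel the screw bite, and with the wheel left there turn the graduated ring under it until its zero pin points at the fixed index. Then gently turn the handwheel back anticlockwise, the ring riding along, until the screw bites the other way, and let go there, so that the ring shows the free play. Never force the wheel against the clamped screw, and leave the other things on the bench alone.

Things in the scene. Friction and masses are not known exactly. Their poses are not given: they have to be found in the camera images.
- stand: Drill stand bolted to the bench: foot 180 x 140 mm, upright column, head with a black motor standing 100 mm out to the front (-x), up to 212 mm high. Its top bracket (70 x 64 mm) ends 235 mm above the bench. Origin at bench height under the vertical axis shared by lead screw, ring and handwheel; x points to its back, away from head and index. Yaw within 26 degrees either way.
- handwheel: Aluminium handwheel on the lead screw, a knurled disc 40 mm in diameter, 18 mm thick, from 271 to 289 mm above the bench, with a black upright crank knob (10 mm thick, 20 mm high, 13 mm off the axis) on top. Turns about the vertical axis with a drag of about 0.06 N m when free, and stays where it is left (at a bite it unwinds a few degrees, staying in touch). Origin at bench height on the axis.
- wheel_mid (a point): Centre of the handwheel, 280 mm high. The wheel starts inside the screw's backlash, which is 40 to 75 degrees wide; its width and ends differ each time and cannot be seen (screw flanks and nut are hidden in the bracket). At a bite there is no hard stop: resistance grows by about 2.2 N m per radian turned further. 0.15 N m above the free drag is a sure bite; over 0.45 N m strains the screw.
- ring: Graduated aluminium ring 60 mm in diameter, 16 mm high (246 to 262 mm above the bench), under the handwheel with a 9 mm gap, same axis; 40 divisions of 9 degrees and a raised zero pin on its top face. It rides along with the handwheel, but can be turned on it with about 0.03 N m, which does not move the wheel. Origin at bench height on the axis; x points away from the zero pin.
- ring_mid (a point): Centre of the graduated ring, on the axis, at its mid height (254 mm above the bench).
- ring_zero (a point): Foot of the ring's zero pin (5 mm in diameter, 2.5 mm high), on the ring's top face 25 mm off the axis. At the start it lies 50 to 90 degrees anticlockwise of the index, seen from above.
- index (a point): Tip of the fixed index, a steel blade (6 x 8 mm, as high as the ring's top, 262 mm) standing up from the bracket on the head's side of the ring; tip 35.5 mm off the axis, x and y axes as the stand's. The zero pin points at it when axis, pin and index are in line. Keep fingers that take the ring clear of it.
- blank: Wooden box blank 56 x 38 x 20 mm, loose on the stand's foot under the drill bit. Not to be moved.
- chuck_key: Steel T-shaped chuck key, 55 mm across, loose on the bench. Not to be moved.
- offcuts: Stack of wooden offcuts, eight-sided, 92 mm across, 36 mm high, loose on the bench. Not to be moved.
- strips: Two veneer strips glued together, 100 x 26 x 14 mm, loose on the bench. Not to be moved.
- brush: Bench brush, loose on the bench. Not to be moved.
- driver: Screwdriver, loose on the bench. Not to be moved.
- glue: Glue bottle, 54 mm in diameter, 130 mm high, standing on the bench. Not to be moved.
- caliper: Steel caliper 150 mm long, loose on the bench. Not to be moved.

How it is judged:
By the outcome, as a careful person would: the job done as asked, in the order asked, and still so for the second after the job is handed in, with the robot touching nothing.
It also fails if it takes over 72 s, if anything falls off the work surface, if the arm or the gripper's body presses on something with over 40 N, if the wrist force passes 120 N, or if a joint passes its speed limit or range.

## Working session

There is one attempt and no reset: what is moved stays moved. The work goes in short steps, Python scripts to look and compute and a tool call to move; the robot and the scene stay as the last step left them, time stands still between calls to the robot, and variables do not carry over. Pictures are saved under pics/ and viewed, at most 10 in all, crops included, and the job is handed in when it is done.

Besides the shell and the picture viewer there is one more tool, called after ">>>" as name(argument=value, ...), one argument or row to a line, values as JSON. jog_arm: Moves the arm, as the interface text tells. Its arguments: {"type":"object","properties":{"hand":{"type":"array"},"travel":{"type":"array"},"yaw":{"type":"array"},"grip_force":{"type":"number"}},"required":["hand","travel","yaw"]}

```bash
mkdir -p pics
cat > h.py <<'E'
import numpy as np, cv2
from rig import env
def cam(n,s=None):
    c=env.calibration(n); K=np.array([[c['fx'],0,c['cx']],[0,c['fy'],c['cy']],[0,0,1]])
    if 'hand_eye' in c:
        s=s or env.observe(); T=np.eye(4); T[:3,:3]=np.array(s['tool_rot']); T[:3,3]=s['position']
        M=T@np.array(c['hand_eye']); return K,M[:3,:3],M[:3,3]
    return K,np.array(c['rotation']),np.array(c['position'])
def ray(C,u,v,z):
    K,R,p=C; d=R@np.linalg.inv(K)@np.array([u,v,1]); return p+d*(z-p[2])/d[2]
def proj(C,P):
    K,R,p=C; q=K@(R.T@(np.array(P)-p)); return q[:2]/q[2]
def shot(n,f):
    im=env.get_image(n); cv2.imwrite('pics/'+f,im[:,:,::-1]); return im
E
python3 - <<'E'
from h import *
np.set_printoptions(precision=4,suppress=True)
a=shot('top','top.png');b=shot('scene','scene.png')
cv2.imwrite('pics/both.png',cv2.resize(np.vstack([a,b]),(600,750))[:,:,::-1]) if 0 else None
print(env.finger_overhang,env.observe());
for n in('top','scene'):print(n,cam(n))
print(env.calibration('wrist'))
E
```

```text
0.017 {'time_s': 0.1, 'q': array([ 59.9129,  21.8366,  74.3781,   0.0009,  83.8594, -12.3371]), 'qvel': array([-0.1142, -0.1421, -0.2499,  0.0376, -0.0559, -0.047 ]), 'joint_efforts': array([  0.0052, -44.9219, -23.1659,  -0.    ,   0.0036,   0.    ]), 'position': array([0.1676, 0.5236, 0.2478]), 'tool_rot': array([[-0.9524,  0.3049, -0.0007],
       [ 0.3049,  0.9524, -0.0011],
       [ 0.0003, -0.0013, -1.    ]]), 'ft_force': array([-0.1329, -1.2716, -0.454 ]), 'wrist_torque': array([ 0.0256, -0.0054, -0.004 ]), 'gripper_force': 0.0, 'grip_width': 0.08541011697346201}
top (array([[420.7138,   0.    , 319.8363],
       [  0.    , 420.7138, 196.2312],
       [  0.    ,   0.    ,   1.    ]]), array([[-0.0151, -0.9805,  0.1958],
       [-0.9997,  0.0187,  0.0165],
       [-0.0199, -0.1955, -0.9805]]), array([ 0.2965, -0.0044,  1.3616]))
scene (array([[519.3765,   0.    , 322.8443],
       [  0.    , 519.3765, 182.01  ],
       [  0.    ,   0.    ,   1.    ]]), array([[ 0.7429,  0.4891, -0.4571],
       [ 0.6692, -0.5254,  0.5255],
       [ 0.0169, -0.6963, -0.7176]]), array([ 1.3082, -0.9083,  1.398 ]))
{'fx': 334.2648064430328, 'fy': 334.2648064430328, 'cx': 322.85986073193914, 'cy': 200.5288534785054, 'hand_eye': array([[-0.0006, -0.9626, -0.2709,  0.0694],
       [ 1.    , -0.0007,  0.0002,  0.0003],
       [-0.0004, -0.2709,  0.9626, -0.1254],
       [ 0.    ,  0.    ,  0.    ,  1.    ]])}
```

View pics/top.png

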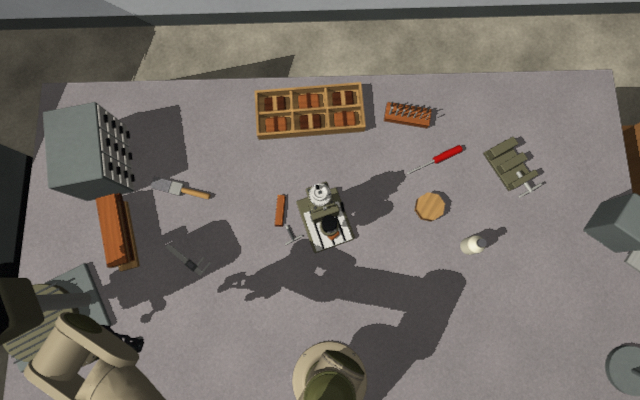

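View pics/scene.png

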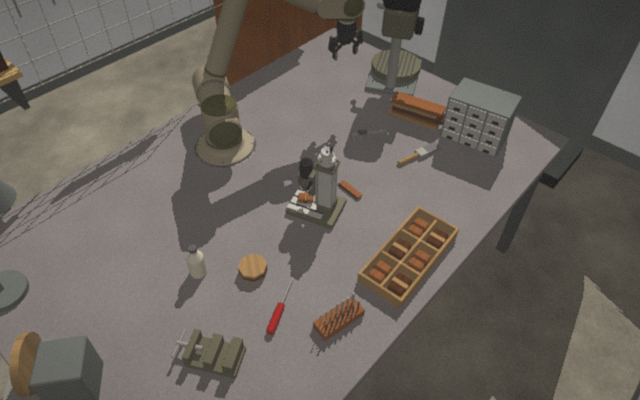

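Top view: handwheel at about (319,193), motor at (330,228), so the head points towards the robot. Scene view: wheel at about (326,153).

Run:
```python
from h import *
np.set_printoptions(precision=4,suppress=True)
a=cv2.imread('pics/top.png');b=cv2.imread('pics/scene.png')
C=cam('top');S=cam('scene')
print(ray(C,319,193,.28),ray(S,326,153,.28),ray(C,330,228,.212))
cv2.imwrite('pics/crop.png',np.hstack([cv2.resize(a[165:255,280:370],(400,400),interpolation=cv2.INTER_CUBIC),cv2.resize(b[135:195,290:350],(400,400),interpolation=cv2.INTER_CUBIC)]))
```

```text
[0.5212 0.0159 0.28  ] [0.5176 0.0124 0.28  ] [ 0.4366 -0.0116  0.212 ]
```

View pics/crop.png

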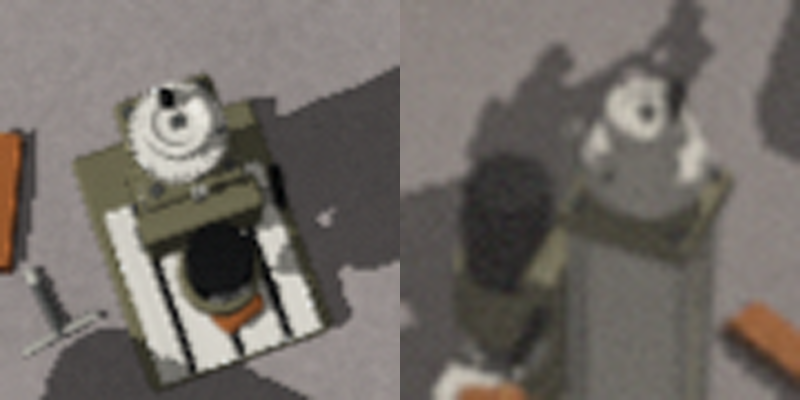

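Wheel axis is near (0.52, 0.014) in both views, and the stand yaw is about +17°. I'll move above it.

>>> jog_arm(
  hand=[0.085, 0.085, 0.085, 0.085, 0.085],
  travel=[
    [0.03, -0.045, 0.025],
    [0.03, -0.045, 0.025],
    [0.03, -0.045, 0.025],
    [0.03, -0.045, 0.025],
    [0.03, -0.045, 0.025],
  ],
  yaw=[0, 0, 0, 0, 0],
  grip_force=20,
)

```text
time_s: 0.72
position: [0.3182, 0.2972, 0.374]
tool_rot: [[-0.952, 0.305, -0.0], [0.305, 0.952, -0.0], [0.0, -0.0, -1.0]]
ft_force: [0.6, 0.3, -0.3]
grip_width: 0.0852
gripper_force: 0.0
```

>>> jog_arm(
  hand=[0.085, 0.085, 0.085, 0.085, 0.085],
  travel=[
    [0.034, -0.05, 0.01],
    [0.034, -0.05, 0.01],
    [0.034, -0.05, 0.01],
    [0.034, -0.05, 0],
    [0.034, -0.05, 0],
  ],
  yaw=[0, 0, 0, 0, 0],
)

```text
time_s: 1.35
position: [0.4884, 0.0469, 0.4032]
tool_rot: [[-0.952, 0.305, -0.0], [0.305, 0.952, 0.0], [0.0, 0.0, -1.0]]
ft_force: [0.8, 1.0, 0.1]
grip_width: 0.0852
gripper_force: 0.0
```

>>> jog_arm(
  hand=[0.085, 0.085, 0.085, 0.085, 0.085],
  travel=[
    [0.016, -0.018, 0],
    [0.016, -0.017, 0],
    [0, 0, 0],
    [0, 0, 0],
    [0, 0, 0],
  ],
  yaw=[0, 0, 0, 0, 0],
)

```text
time_s: 1.98
position: [0.5191, 0.0147, 0.4037]
tool_rot: [[-0.953, 0.304, 0.0], [0.304, 0.953, -0.0], [-0.0, 0.0, -1.0]]
ft_force: [-0.2, 0.1, -0.7]
grip_width: 0.0847
gripper_force: 0.0
```

Run:
```python
from h import *
np.set_printoptions(precision=4,suppress=True)
s=env.observe();a=shot('wrist','w1.png');C=cam('wrist',s)
print(s['position'],s['q'],s['wrist_torque'],s['ft_force'])
print(proj(C,[.52,.014,.289]),proj(C,[.52,.014,.262]),proj(C,[.486,.004,.262]))
```

```text
[0.5191 0.0147 0.4037] [-11.4545  15.1263  59.1993   0.0051 105.6475 -83.7714] [ 0.0144 -0.0111  0.0356] [-0.1504  0.0584 -0.7204]
[321.8193 204.1167] [321.9006 194.9107] [297.1046 159.5487]
```

View pics/w1.png

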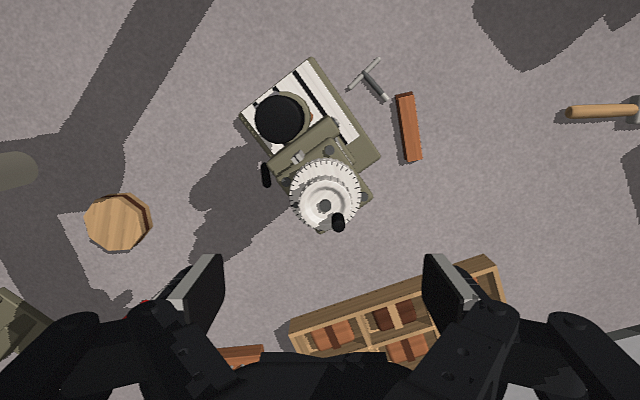

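Wrist view: the ring is around (326,195), the wheel hub at (325,206), the knob at (338,222) and the index at (297,157), matching the predictions. I'll zoom in for the centre, index and pin.

Run:
```python
from h import *
a=cv2.imread('pics/w1.png')
cv2.imwrite('pics/w1c.png',cv2.resize(a[140:240,260:380],(720,600),interpolation=cv2.INTER_CUBIC))
```

```text
(no output)
```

View pics/w1c.png

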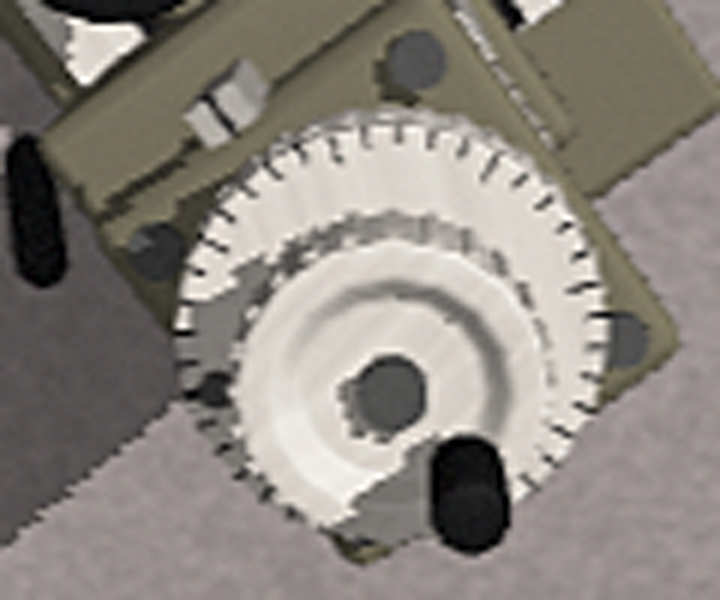

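The pin shows at crop (213,388), px (295.5,204.7). The index line ends at crop (240,132), px (300,162). The hub is at px (325.5,205.5) and the ring centre at px (325.4,195).

Run:
```python
from h import *
np.set_printoptions(precision=4,suppress=True)
C=cam('wrist');s=env.observe()
h=ray(C,325.5,205.5,.289);r=ray(C,325.4,195,.262);p=ray(C,295.5,204.7,.2635);i=ray(C,300,162,.262);m=ray(C,280,117,.212)
print(h,r)
c=(h+r)/2
for n,x in(('pin',p),('idx',i),('motor',m)):
  d=x-c;print(n,x,np.hypot(*d[:2]),np.degrees(np.arctan2(d[1],d[0]))%360)
```

```text
[0.5219 0.0162 0.289 ] [0.521  0.0166 0.262 ]
pin [ 0.521  -0.0094  0.2635] 0.02578414951109801 268.9777160357604
idx [0.4887 0.0055 0.262 ] 0.034603481484932766 198.42544443315506
motor [ 0.4502 -0.0044  0.212 ] 0.07422079225586559 196.24252271988868
```

>>> jog_arm(
  hand=[0.085, 0.085, 0.085, 0.085, 0.085],
  travel=[
    [0.0024, 0.0016, -0.02],
    [0, 0, -0.04],
    [0, 0, -0.04],
    [0, 0, -0.0195],
    [0, 0, 0],
  ],
  yaw=[0, 0, 0, 0, 0],
  grip_force=25,
)

```text
time_s: 2.65
position: [0.5215, 0.0159, 0.2831]
tool_rot: [[-0.953, 0.304, -0.002], [0.304, 0.953, 0.001], [0.002, -0.0, -1.0]]
ft_force: [0.8, 0.6, 0.4]
grip_width: 0.0851
gripper_force: 0.0
```

>>> jog_arm(
  hand=[0.07, 0.06, 0.05, 0.045, 0.038],
  travel=[
    [0, 0, 0],
    [0, 0, 0],
    [0, 0, 0],
    [0, 0, 0],
    [0, 0, 0],
  ],
  yaw=[0, 0, 0, 0, 0],
)

```text
time_s: 3.28
position: [0.5221, 0.0154, 0.2841]
tool_rot: [[-0.952, 0.305, 0.0], [0.305, 0.952, -0.0], [-0.0, 0.0, -1.0]]
ft_force: [-0.5, 0.6, 2.5]
grip_width: 0.0393
gripper_force: 25.1
```

>>> jog_arm(
  hand=[0.037, 0.035, 0.035, 0.035, 0.035],
  travel=[
    [0, 0, 0],
    [0, 0, 0],
    [0, 0, 0],
    [0, 0, 0],
    [0, 0, 0],
  ],
  yaw=[0, 0, 0, 0, 0],
)

```text
time_s: 3.9
position: [0.5221, 0.0154, 0.2841]
tool_rot: [[-0.952, 0.305, 0.001], [0.305, 0.952, -0.0], [-0.001, 0.0, -1.0]]
ft_force: [-0.1, 1.0, 6.1]
grip_width: 0.0386
gripper_force: 25.2
```

```bash
cat > o.py <<'E'
from h import *
np.set_printoptions(precision=4,suppress=True)
s=env.observe();R=np.array(s['tool_rot']);print(s['time_s'],s['position'],'yaw',np.degrees(np.arctan2(R[1,1],R[0,1])),'F',s['ft_force'],'T',s['wrist_torque'],s['grip_width'],s['gripper_force'])
E
python3 o.py
```

```text
3.9 [0.5221 0.0154 0.2841] yaw 72.25140186064935 F [-0.1436  1.0048  6.0859] T [ 0.1814  0.1937 -0.0431] 0.03864543078194546 25.235504508018494
```

>>> jog_arm(
  hand=[0.035, 0.035, 0.035, 0.035, 0.035],
  travel=[
    [0, 0, 0],
    [0, 0, 0],
    [0, 0, 0],
    [0, 0, 0],
    [0, 0, 0],
  ],
  yaw=[-0.02, -0.02, -0.02, -0.02, -0.02],
)

```text
time_s: 4.53
position: [0.5222, 0.0154, 0.2841]
tool_rot: [[-0.917, 0.399, 0.001], [0.399, 0.917, -0.0], [-0.001, 0.0, -1.0]]
ft_force: [-0.7, 0.9, 4.9]
grip_width: 0.0395
gripper_force: 25.4
```

```bash
python3 o.py
```

```text
4.525 [0.5222 0.0154 0.2841] yaw 66.49164892985684 F [-0.7301  0.8922  4.9178] T [0.1443 0.1658 0.1034] 0.03947255793308188 25.361561179161072
```

>>> jog_arm(
  hand=[0.035, 0.035, 0.035, 0.035, 0.035],
  travel=[
    [0, 0, 0],
    [0, 0, 0],
    [0, 0, 0],
    [0, 0, 0],
    [0, 0, 0],
  ],
  yaw=[-0.02, -0.02, -0.02, -0.02, -0.02],
)

```text
time_s: 5.15
position: [0.5222, 0.0155, 0.2842]
tool_rot: [[-0.873, 0.488, 0.001], [0.488, 0.873, -0.0], [-0.001, 0.0, -1.0]]
ft_force: [0.4, 1.5, 4.4]
grip_width: 0.039
gripper_force: 25.4
```

```bash
python3 o.py
```

```text
5.15 [0.5222 0.0155 0.2842] yaw 60.76485698056683 F [0.4251 1.5385 4.4175] T [0.16   0.1696 0.0497] 0.039042687445098624 25.36329299211502
```

>>> jog_arm(
  hand=[0.035, 0.035, 0.035, 0.035, 0.035],
  travel=[
    [0, 0, 0],
    [0, 0, 0],
    [0, 0, 0],
    [0, 0, 0],
    [0, 0, 0],
  ],
  yaw=[-0.02, -0.02, -0.02, -0.02, -0.02],
)

```text
time_s: 5.78
position: [0.5222, 0.0155, 0.2841]
tool_rot: [[-0.82, 0.573, 0.001], [0.573, 0.82, 0.0], [-0.001, 0.0, -1.0]]
ft_force: [-1.0, 0.3, 4.2]
grip_width: 0.0386
gripper_force: 25.4
```

```bash
python3 o.py
```

```text
5.775 [0.5222 0.0155 0.2841] yaw 55.03778225025462 F [-0.9684  0.2986  4.2403] T [0.1857 0.1166 0.055 ] 0.038628940858812834 25.362635850906372
```

>>> jog_arm(
  hand=[0.035, 0.035, 0.035, 0.035, 0.035],
  travel=[
    [0, 0, 0],
    [0, 0, 0],
    [0, 0, 0],
    [0, 0, 0],
    [0, 0, 0],
  ],
  yaw=[-0.02, -0.02, -0.02, -0.02, -0.02],
)

```text
time_s: 6.4
position: [0.5222, 0.0155, 0.2841]
tool_rot: [[-0.758, 0.652, 0.001], [0.652, 0.758, 0.0], [-0.0, 0.001, -1.0]]
ft_force: [-1.4, 1.3, 5.3]
grip_width: 0.0394
gripper_force: 25.4
```

```bash
python3 o.py
```

```text
6.4 [0.5222 0.0155 0.2841] yaw 49.309509597701805 F [-1.4209  1.3234  5.2699] T [0.231  0.1252 0.0377] 0.03937719415530185 25.360964834690094
```

>>> jog_arm(
  hand=[0.035, 0.035, 0.035, 0.035, 0.035],
  travel=[
    [0, 0, 0],
    [0, 0, 0],
    [0, 0, 0],
    [0, 0, 0],
    [0, 0, 0],
  ],
  yaw=[-0.02, -0.02, -0.02, -0.02, -0.02],
)

```text
time_s: 7.02
position: [0.5222, 0.0155, 0.2841]
tool_rot: [[-0.689, 0.724, 0.001], [0.724, 0.689, 0.0], [-0.0, 0.001, -1.0]]
ft_force: [0.3, 1.8, 5.1]
grip_width: 0.039
gripper_force: 25.4
```

```bash
python3 o.py
```

```text
7.025 [0.5222 0.0155 0.2841] yaw 43.58037785514967 F [0.3164 1.7997 5.1416] T [0.1945 0.0643 0.0194] 0.039031716569881594 25.35896211862564
```

>>> jog_arm(
  hand=[0.035, 0.035, 0.035, 0.035, 0.035],
  travel=[
    [0, 0, 0],
    [0, 0, 0],
    [0, 0, 0],
    [0, 0, 0],
    [0, 0, 0],
  ],
  yaw=[-0.02, -0.02, -0.02, -0.02, -0.02],
)

```text
time_s: 7.65
position: [0.5222, 0.0156, 0.2841]
tool_rot: [[-0.614, 0.789, 0.001], [0.789, 0.614, 0.0], [-0.0, 0.001, -1.0]]
ft_force: [-0.1, 0.5, 5.5]
grip_width: 0.0394
gripper_force: 25.4
```

```bash
python3 o.py
```

```text
7.65 [0.5222 0.0156 0.2841] yaw 37.8687077337424 F [-0.1309  0.52    5.4962] T [0.22   0.1194 0.2093] 0.03943287025914517 25.356139540672302
```

>>> jog_arm(
  hand=[0.035, 0.035, 0.035, 0.035, 0.035],
  travel=[
    [0, 0, 0],
    [0, 0, 0],
    [0, 0, 0],
    [0, 0, 0],
    [0, 0, 0],
  ],
  yaw=[-0.01, -0.01, 0, 0, 0],
)

```text
time_s: 8.28
position: [0.5222, 0.0156, 0.2841]
tool_rot: [[-0.598, 0.801, 0.001], [0.801, 0.598, 0.0], [-0.0, 0.001, -1.0]]
ft_force: [-0.7, 2.0, 5.1]
grip_width: 0.0387
gripper_force: 25.4
```

```bash
python3 o.py
```

```text
8.275 [0.5222 0.0156 0.2841] yaw 36.75584478512984 F [-0.6864  1.9893  5.0997] T [0.2568 0.1475 0.1809] 0.038729150857877266 25.358612537384033
```

>>> jog_arm(
  hand=[0.035, 0.035, 0.035, 0.035, 0.035],
  travel=[
    [0, 0, 0],
    [0, 0, 0],
    [0, 0, 0],
    [0, 0, 0],
    [0, 0, 0],
  ],
  yaw=[-0.01, -0.01, -0.01, 0, 0],
)

```text
time_s: 8.9
position: [0.5222, 0.0156, 0.2841]
tool_rot: [[-0.574, 0.819, 0.001], [0.819, 0.574, 0.0], [-0.0, 0.001, -1.0]]
ft_force: [-0.5, 1.5, 5.1]
grip_width: 0.039
gripper_force: 25.4
```

```bash
python3 o.py
```

```text
8.9 [0.5222 0.0156 0.2841] yaw 35.05164231678997 F [-0.5279  1.5206  5.1188] T [0.2752 0.0811 0.2592] 0.0389650571786688 25.358392596244812
```

Run:
```python
from h import *
t=[]
for k in range(5):
  env.get_image('top'); t.append(env.observe()['wrist_torque'][2])
print(np.round(t,3),np.mean(t))
```

```text
[0.236 0.275 0.272 0.256 0.257] 0.25918054691910397
```

>>> jog_arm(
  hand=[0.05, 0.07, 0.085, 0.085, 0.085],
  travel=[
    [0, 0, 0],
    [0, 0, 0],
    [0, 0, 0],
    [0, 0, 0],
    [0, 0, 0.03],
  ],
  yaw=[0, 0, 0, 0, 0],
)

```text
time_s: 9.78
position: [0.5215, 0.0155, 0.3124]
tool_rot: [[-0.574, 0.819, -0.005], [0.819, 0.574, 0.001], [0.003, -0.003, -1.0]]
ft_force: [0.7, 0.6, 0.9]
grip_width: 0.0846
gripper_force: 0.0
```

>>> jog_arm(
  hand=[0.085, 0.085, 0.085, 0.085, 0.085],
  travel=[
    [0, 0, 0.04],
    [0, 0, 0.03],
    [-0.0006, 0.0007, 0],
    [0, 0, 0],
    [0, 0, 0],
  ],
  yaw=[0.16, 0.18, 0.18, 0.18, 0.18],
)

```text
time_s: 10.4
position: [0.5214, 0.0161, 0.3838]
tool_rot: [[-0.997, 0.074, -0.0], [0.074, 0.997, -0.0], [0.0, -0.0, -1.0]]
ft_force: [0.4, 0.2, -0.1]
grip_width: 0.0852
gripper_force: 0.0
```

>>> jog_arm(
  hand=[0.085, 0.085, 0.085, 0.085, 0.085],
  travel=[
    [0, 0, 0],
    [0, 0, 0],
    [0, 0, 0],
    [0, 0, 0],
    [0, 0, 0],
  ],
  yaw=[0.18, 0.18, 0.18, 0.12, 0],
)

```text
time_s: 11.02
position: [0.5215, 0.0161, 0.3838]
tool_rot: [[-0.837, -0.547, -0.0], [-0.547, 0.837, 0.0], [0.0, 0.0, -1.0]]
ft_force: [0.4, 0.5, -0.1]
grip_width: 0.0851
gripper_force: 0.0
```

Run:
```python
from h import *
np.set_printoptions(precision=4,suppress=True)
s=env.observe();a=shot('wrist','w2.png');C=cam('wrist',s);print(s['time_s'],s['position'],s['q'])
u,v=proj(C,[.5215,.016,.262]).round().astype(int);print(u,v)
cv2.imwrite('pics/w2c.png',cv2.resize(a[v-55:v+55,u-60:u+60,::-1],(600,550),interpolation=cv2.INTER_CUBIC))
```

```text
11.025 [0.5215 0.0161 0.3838] [ -11.2488   15.492    61.8155   -0.0006  102.6959 -134.4239]
322 200
```

View pics/w2c.png

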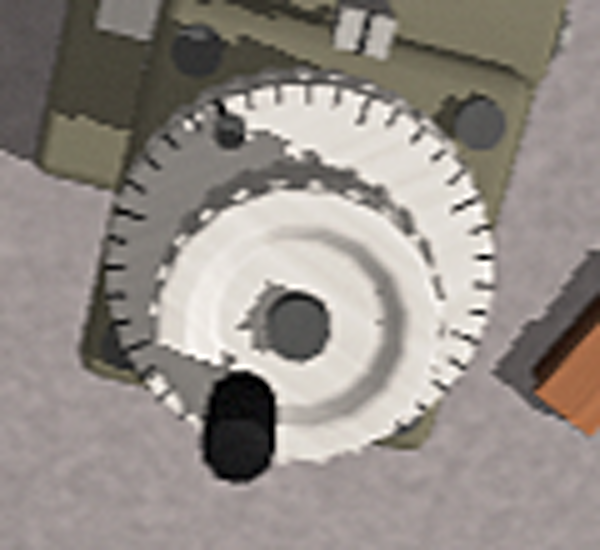

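The pin is at crop (230,130), the index tip at crop (366,57), the hub at (298,326) and the ring centre at about (299,279).

```bash
cat > m.py <<'E'
from h import *
np.set_printoptions(precision=4,suppress=True)
def angs(C,u0,v0,k,hub,ring,pin,idx):
  f=lambda q,z: ray(C,u0+q[0]/k-.4,v0+q[1]/k-.4,z)
  h,r=f(hub,.289),f(ring,.262);print(h,r); c=np.array([.5214,.0163,0]);o=[]
  for n,x in(('pin',f(pin,.2635)),('idx',f(idx,.262))):
    for cc in (c,(h+r)/2):
      d=(x-cc)[:2];print(n,np.hypot(*d),np.degrees(np.arctan2(d[1],d[0]))%360)
E
python3 - <<'E'
from m import *
angs(cam('wrist'),262,145,5,(298,326),(299,279),(230,130),(366,57))
E
```

```text
[0.5215 0.0156 0.289 ] [0.5222 0.0161 0.262 ]
pin 0.025310503100557335 238.3880938180625
pin 0.025220930630260083 236.97555502050972
idx 0.0348394817770131 197.43195795473872
idx 0.03517761544935067 196.5633624976312
```

>>> jog_arm(
  hand=[0.085, 0.085, 0.085, 0.085, 0.085],
  travel=[
    [0, 0, -0.04],
    [0, 0, -0.04],
    [0, 0, -0.03],
    [0, 0, -0.012],
    [0, 0, -0.0045],
  ],
  yaw=[0, 0, 0, 0, 0],
  grip_force=20,
)

```text
time_s: 11.7
position: [0.5217, 0.016, 0.2575]
tool_rot: [[-0.837, -0.547, 0.0], [-0.547, 0.837, -0.0], [-0.0, -0.0, -1.0]]
ft_force: [0.4, -0.6, -0.4]
grip_width: 0.0848
gripper_force: 0.0
```

>>> jog_arm(
  hand=[0.08, 0.075, 0.07, 0.065, 0.06],
  travel=[
    [0, 0, 0],
    [0, 0, 0],
    [0, 0, 0],
    [0, 0, 0],
    [0, 0, 0],
  ],
  yaw=[0, 0, 0, 0, 0],
)

```text
time_s: 12.32
position: [0.522, 0.0154, 0.2578]
tool_rot: [[-0.837, -0.548, 0.002], [-0.548, 0.837, -0.002], [-0.001, -0.003, -1.0]]
ft_force: [1.4, -3.8, 2.5]
grip_width: 0.0604
gripper_force: 2.1
```

>>> jog_arm(
  hand=[0.057, 0.056, 0.056, 0.056, 0.056],
  travel=[
    [0, 0, 0],
    [0, 0, 0],
    [0, 0, 0],
    [0, 0, 0],
    [0, 0, 0],
  ],
  yaw=[0, 0, 0, 0, 0],
)

```text
time_s: 12.95
position: [0.5221, 0.0154, 0.2581]
tool_rot: [[-0.837, -0.548, 0.002], [-0.548, 0.837, -0.002], [-0.001, -0.003, -1.0]]
ft_force: [2.5, -5.1, 4.6]
grip_width: 0.0594
gripper_force: 21.1
```

```bash
python3 o.py
```

```text
12.95 [0.5221 0.0154 0.2581] yaw 123.21702762566507 F [ 2.4808 -5.0979  4.6413] T [-0.9117 -0.3686 -0.0305] 0.05936042373589511 21.095730364322662
```

>>> jog_arm(
  hand=[0.056, 0.056, 0.056, 0.056, 0.056],
  travel=[
    [0.0006, -0.0006, 0],
    [0, 0, 0],
    [0, 0, 0],
    [0, 0, 0],
    [0, 0, 0],
  ],
  yaw=[-0.06, -0.07, -0.07, -0.07, -0.07],
)

```text
time_s: 13.58
position: [0.5222, 0.0154, 0.2581]
tool_rot: [[-0.972, -0.236, 0.001], [-0.236, 0.972, -0.001], [-0.001, -0.001, -1.0]]
ft_force: [-0.7, -1.9, 5.1]
grip_width: 0.0592
gripper_force: 21.2
```

>>> jog_arm(
  hand=[0.056, 0.056, 0.056, 0.056, 0.056],
  travel=[
    [0, 0, 0],
    [0, 0, 0],
    [0, 0, 0],
    [0, 0, 0],
    [0, 0, 0],
  ],
  yaw=[-0.09, -0.09, -0.09, -0.09, 0],
)

```text
time_s: 14.2
position: [0.5221, 0.0154, 0.258]
tool_rot: [[-0.993, 0.12, 0.001], [0.12, 0.993, -0.001], [-0.001, -0.001, -1.0]]
ft_force: [-0.7, -0.9, 6.2]
grip_width: 0.0593
gripper_force: 21.2
```

```bash
python3 o.py
python3 - <<'E'
from h import *
np.set_printoptions(precision=4,suppress=True)
s=env.observe();a=shot('wrist','w3.png');C=cam('wrist',s)
u,v=proj(C,[.5215,.016,.262]).round().astype(int);print(u,v)
cv2.imwrite('pics/w3c.png',cv2.resize(a[v-110:v+50,u-80:u+80,::-1],(600,600),interpolation=cv2.INTER_CUBIC))
E
```

```text
14.2 [0.5221 0.0154 0.258 ] yaw 83.08203363539218 F [-0.6509 -0.8772  6.2307] T [-0.6365  0.0882 -0.05  ] 0.05928357460195643 21.206199824810028
323 282
```

View pics/w3c.png

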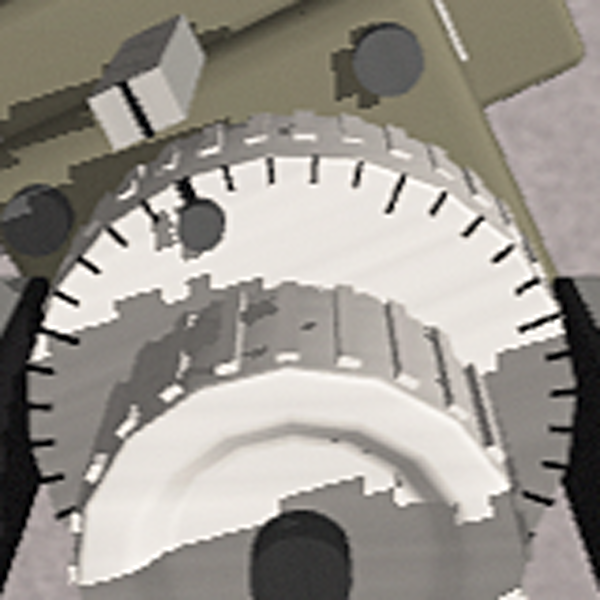

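The pin's top is at crop (203,222), its graduation at (185,190), and the index line ends at (150,137). The wheel's ring edges give a centre of about (302,395).

Run:
```python
from m import *
C=cam('wrist')
for pin in ((203,223),(204,228)): angs(C,243,172,3.75,(300,545),(302,395),pin,(150,137))
u=lambda q,z: ray(C,243+q[0]/3.75-.4,172+q[1]/3.75-.4,z)
print(u((300,558),.289),proj(C,[.5217,.0158,.262]),proj(C,[.5217,.0158,.289]))
a=u((122,82),.262);b=u((150,137),.262);print('index line dir',np.degrees(np.arctan2(*(b-a)[1::-1])),np.linalg.norm(b-a))
c=u((185,190),.262)
for cc in ([.5214,.0163,0],[.5217,.0160,0],[.5222,.0154,0]):
  print([float(np.degrees(np.arctan2(*(x-np.array(cc))[1::-1]))%360) for x in (u((203,223),.2645),c,b)])
```

```text
[0.5188 0.0161 0.289 ] [0.5191 0.0163 0.262 ]
pin 0.02483030017688012 197.81363981356253
pin 0.022520010318500528 199.4807653324273
idx 0.03498308287441559 199.72162934122187
idx 0.03269455673884437 201.00460921780504
[0.5188 0.0161 0.289 ] [0.5191 0.0163 0.262 ]
pin 0.024297910961355616 198.15705745354666
pin 0.02199223698785174 199.9004131262339
idx 0.03498308287441559 199.72162934122187
idx 0.03269455673884437 201.00460921780504
[0.5201 0.016  0.289 ] [322.6816 282.6869] [322.6397 324.5677]
index line dir 17.505570204734966 0.00632080750325139
[197.27507058363304, 198.72524771148792, 199.72162934122187]
[196.42606524323008, 197.96233738875003, 199.09656340142084]
[194.82544437148306, 196.52350880314913, 197.91571721885677]
```

Run:
```python
from m import *
from scipy.optimize import least_squares
C=cam('wrist')
u=lambda q,z: ray(C,243+q[0]/3.75-.4,172+q[1]/3.75-.4,z)
P=np.array([u(q,.262)[:2] for q in [(225,167),(268,160),(315,158),(362,163),(403,178),(447,192),(487,213),(520,245),(545,283),(562,320),(575,357),(577,397),(573,435),(565,467),(548,500),(27,368),(25,405),(30,445),(43,480),(72,515),(50,290),(78,258),(108,228),(145,200),(180,180)]])
f=least_squares(lambda p:np.hypot(P[:,0]-p[0],P[:,1]-p[1])-p[2],[.52,.016,.03]);print(f.x,np.std(f.fun))
ang=[]
for q,z in (((203,223),.2645),((185,190),.262),((150,137),.262)):
  d=u(q,z)[:2]-f.x[:2];ang.append(np.degrees(np.arctan2(d[1],d[0]))%360);print(ang[-1],np.hypot(*d))
g=np.degrees(np.arctan2(P[:,1]-f.x[1],P[:,0]-f.x[0]))%360
print(np.sort((g-ang[2]+4.5)%9-4.5))
```

```text
[0.5215 0.016  0.0295] 0.00039469501963802577
196.63785714964646 0.025143831563142368
198.16088981279324 0.028372584132469656
199.2640935371529 0.034969165788750076
[-4.1003 -4.0667 -4.0085 -3.9963 -3.9263 -3.1815 -2.7366 -2.5681 -2.4028
 -2.3846 -2.1847 -2.0579 -1.8838 -1.7205 -1.5525 -1.4286 -1.374  -1.2979
 -1.1639 -1.1426 -1.1022 -1.0533 -1.0363 -0.8641 -0.1974]
```

>>> jog_arm(
  hand=[0.056, 0.056, 0.07, 0.085, 0.085],
  travel=[
    [0, 0, 0],
    [0, 0, 0],
    [0, 0, 0],
    [0, 0, 0],
    [0, 0, 0],
  ],
  yaw=[0.022, 0, 0, 0, 0],
)

```text
time_s: 14.88
position: [0.522, 0.0156, 0.2571]
tool_rot: [[-0.995, 0.098, -0.001], [0.098, 0.995, 0.0], [0.001, 0.0, -1.0]]
ft_force: [-0.2, -0.5, 0.2]
grip_width: 0.0849
gripper_force: 0.0
```

>>> jog_arm(
  hand=[0.085, 0.085, 0.085, 0.085, 0.085],
  travel=[
    [0, 0, 0.01],
    [0, 0, 0.025],
    [0, 0, 0.02],
    [0, 0, 0],
    [0, 0, 0],
  ],
  yaw=[0, 0.1, 0.16, 0.154, 0],
)

```text
time_s: 15.5
position: [0.5221, 0.0155, 0.3129]
tool_rot: [[-0.951, -0.31, 0.001], [-0.31, 0.951, -0.0], [-0.001, -0.0, -1.0]]
ft_force: [-0.8, -0.2, -0.3]
grip_width: 0.085
gripper_force: 0.0
```

```bash
python3 o.py
python3 - <<'E'
from h import *
np.set_printoptions(precision=4,suppress=True)
s=env.observe();a=shot('wrist','w4.png');C=cam('wrist',s)
u,v=proj(C,[.5215,.016,.262]).round().astype(int);print(u,v)
cv2.imwrite('pics/w4c.png',cv2.resize(a[v-80:v+20,u-60:u+60,::-1],(720,600),interpolation=cv2.INTER_CUBIC))
E
```

```text
15.5 [0.5221 0.0155 0.3129] yaw 108.03956038693103 F [-0.8334 -0.2418 -0.2698] T [0.0202 0.0346 0.008 ] 0.08499789272306724 0.0
323 233
```

View pics/w4c.png

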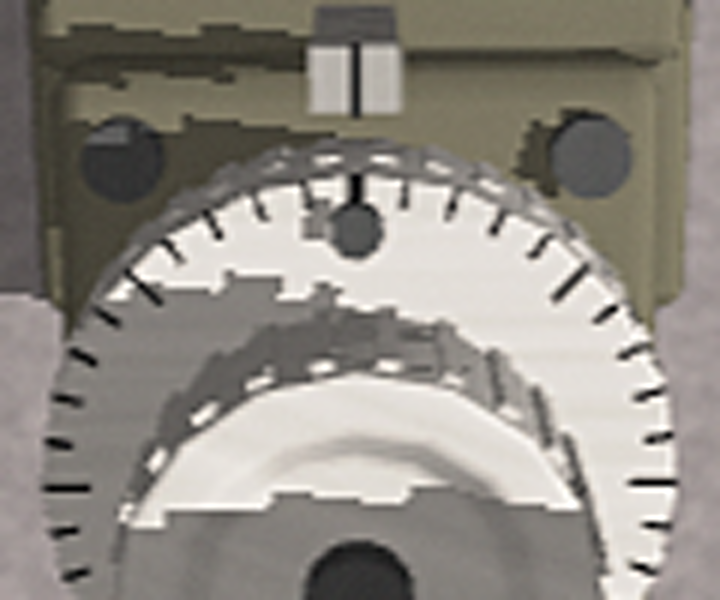

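The picture shows index line, pin and hub all at column 355–358, so the zero is set within about half a degree. Now I'll take the wheel for the return turn.

>>> jog_arm(
  hand=[0.085, 0.085, 0.085, 0.085, 0.085],
  travel=[
    [0, 0, 0],
    [0, 0, 0],
    [0, 0, 0],
    [0, 0, 0],
    [0, 0, 0],
  ],
  yaw=[-0.18, -0.18, -0.18, -0.18, -0.18],
)

```text
time_s: 16.18
position: [0.522, 0.0155, 0.3123]
tool_rot: [[-0.829, 0.559, -0.0], [0.559, 0.829, 0.0], [0.0, -0.0, -1.0]]
ft_force: [1.0, 0.2, 0.4]
grip_width: 0.085
gripper_force: 0.0
```

>>> jog_arm(
  hand=[0.085, 0.085, 0.085, 0.085, 0.085],
  travel=[
    [0, 0, 0],
    [0, 0, -0.01],
    [0, 0, -0.012],
    [0, 0, -0.007],
    [0, 0, 0],
  ],
  yaw=[-0.18, -0.18, 0, 0, 0],
  grip_force=25,
)

```text
time_s: 16.8
position: [0.5219, 0.0156, 0.2828]
tool_rot: [[-0.588, 0.809, -0.001], [0.809, 0.588, 0.0], [0.001, -0.001, -1.0]]
ft_force: [-0.0, 0.5, 1.0]
grip_width: 0.085
gripper_force: 0.0
```

>>> jog_arm(
  hand=[0.07, 0.06, 0.05, 0.045, 0.038],
  travel=[
    [0, 0, 0],
    [0, 0, 0],
    [0, 0, 0],
    [0, 0, 0],
    [0, 0, 0],
  ],
  yaw=[0, 0, 0, 0, 0],
)

```text
time_s: 17.42
position: [0.5222, 0.0156, 0.2836]
tool_rot: [[-0.587, 0.81, 0.001], [0.81, 0.587, 0.0], [-0.0, 0.001, -1.0]]
ft_force: [0.8, 0.2, 2.0]
grip_width: 0.039
gripper_force: 25.2
```

>>> jog_arm(
  hand=[0.037, 0.035, 0.035, 0.035, 0.035],
  travel=[
    [0, 0, 0],
    [0, 0, 0],
    [0, 0, 0],
    [0, 0, 0],
    [0, 0, 0],
  ],
  yaw=[0, 0, 0, 0, 0],
)

```text
time_s: 18.05
position: [0.5222, 0.0156, 0.2835]
tool_rot: [[-0.587, 0.81, 0.001], [0.81, 0.587, 0.0], [-0.0, 0.0, -1.0]]
ft_force: [0.5, 1.1, 4.5]
grip_width: 0.0388
gripper_force: 25.4
```

```bash
python3 o.py
```

```text
18.05 [0.5222 0.0156 0.2835] yaw 35.93032875033301 F [0.5429 1.1113 4.4696] T [ 0.2889 -0.1312 -0.0186] 0.038839145460480305 25.361908078193665
```

>>> jog_arm(
  hand=[0.035, 0.035, 0.035, 0.035, 0.035],
  travel=[
    [0, 0, 0],
    [0, 0, 0],
    [0, 0, 0],
    [0, 0, 0],
    [0, 0, 0],
  ],
  yaw=[0.04, 0.05, 0.05, 0.05, 0.05],
)

```text
time_s: 18.68
position: [0.5221, 0.0155, 0.2835]
tool_rot: [[-0.763, 0.646, 0.001], [0.646, 0.763, -0.0], [-0.0, 0.0, -1.0]]
ft_force: [-0.2, 0.4, 4.1]
grip_width: 0.0392
gripper_force: 25.5
```

```bash
python3 o.py
```

```text
18.675 [0.5221 0.0155 0.2835] yaw 49.763152084557795 F [-0.229   0.4045  4.1137] T [ 0.271  -0.0942 -0.0249] 0.03923878539155457 25.500856339931488
```

>>> jog_arm(
  hand=[0.035, 0.035, 0.035, 0.035, 0.035],
  travel=[
    [0, 0, 0],
    [0, 0, 0],
    [0, 0, 0],
    [0, 0, 0],
    [0, 0, 0],
  ],
  yaw=[0.05, 0.05, 0.05, 0.04, 0.02],
)

```text
time_s: 19.3
position: [0.5221, 0.0155, 0.2835]
tool_rot: [[-0.881, 0.473, 0.0], [0.473, 0.881, -0.0], [-0.0, 0.0, -1.0]]
ft_force: [0.2, 1.6, 4.8]
grip_width: 0.0389
gripper_force: 25.5
```

```bash
python3 o.py
```

```text
19.3 [0.5221 0.0155 0.2835] yaw 61.739003576215865 F [0.2181 1.6032 4.7739] T [ 0.2775 -0.0801 -0.0295] 0.038936898602231984 25.54700016975403
```

>>> jog_arm(
  hand=[0.035, 0.035, 0.035, 0.035, 0.035],
  travel=[
    [0, 0, 0],
    [0, 0, 0],
    [0, 0, 0],
    [0, 0, 0],
    [0, 0, 0],
  ],
  yaw=[0.02, 0.02, 0.02, 0.02, 0.02],
)

```text
time_s: 19.92
position: [0.5221, 0.0154, 0.2835]
tool_rot: [[-0.924, 0.383, 0.0], [0.383, 0.924, -0.0], [-0.0, 0.0, -1.0]]
ft_force: [1.1, 0.9, 5.2]
grip_width: 0.0393
gripper_force: 25.5
```

```bash
python3 o.py
```

```text
19.925 [0.5221 0.0154 0.2835] yaw 67.45000518417562 F [1.1285 0.9476 5.1545] T [ 0.2591 -0.0633 -0.079 ] 0.039310441077443706 25.548158884048462
```

>>> jog_arm(
  hand=[0.035, 0.035, 0.035, 0.035, 0.035],
  travel=[
    [0, 0, 0],
    [0, 0, 0],
    [0, 0, 0],
    [0, 0, 0],
    [0, 0, 0],
  ],
  yaw=[0.02, 0.02, 0.02, 0.02, 0.02],
)

```text
time_s: 20.55
position: [0.5221, 0.0154, 0.2835]
tool_rot: [[-0.957, 0.289, 0.0], [0.289, 0.957, -0.0], [-0.0, -0.0, -1.0]]
ft_force: [-0.3, 1.1, 5.6]
grip_width: 0.0393
gripper_force: 25.6
```

```bash
python3 o.py
```

```text
20.55 [0.5221 0.0154 0.2835] yaw 73.1809141916057 F [-0.2946  1.127   5.5832] T [ 0.2312 -0.0978 -0.0571] 0.03926958414510807 25.5514258146286
```

>>> jog_arm(
  hand=[0.035, 0.035, 0.035, 0.035, 0.035],
  travel=[
    [0, 0, 0],
    [0, 0, 0],
    [0, 0, 0],
    [0, 0, 0],
    [0, 0, 0],
  ],
  yaw=[0.02, 0.02, 0.02, 0.02, 0.02],
)

```text
time_s: 21.18
position: [0.5221, 0.0154, 0.2835]
tool_rot: [[-0.981, 0.192, 0.0], [0.192, 0.981, -0.0], [-0.0, -0.0, -1.0]]
ft_force: [0.6, 1.4, 5.5]
grip_width: 0.0393
gripper_force: 25.6
```

```bash
python3 o.py
```

```text
21.175 [0.5221 0.0154 0.2835] yaw 78.90877210405591 F [0.5865 1.439  5.4908] T [ 0.2317 -0.0616 -0.0495] 0.039333359511589 25.553677082061768
```

>>> jog_arm(
  hand=[0.035, 0.035, 0.035, 0.035, 0.035],
  travel=[
    [0, 0, 0],
    [0, 0, 0],
    [0, 0, 0],
    [0, 0, 0],
    [0, 0, 0],
  ],
  yaw=[0.02, 0.02, 0.02, 0.02, 0.02],
)

```text
time_s: 21.8
position: [0.5221, 0.0154, 0.2835]
tool_rot: [[-0.996, 0.093, 0.0], [0.093, 0.996, -0.0], [-0.0, -0.0, -1.0]]
ft_force: [0.7, 0.6, 5.3]
grip_width: 0.039
gripper_force: 25.6
```

```bash
python3 o.py
```

```text
21.8 [0.5221 0.0154 0.2835] yaw 84.6378992763473 F [0.709  0.5871 5.2538] T [ 0.2124 -0.097  -0.1228] 0.03904618067150456 25.5553936958313
```

Possibly the start of a bite, so I'll use a smaller step.

>>> jog_arm(
  hand=[0.035, 0.035, 0.035, 0.035, 0.035],
  travel=[
    [0, 0, 0],
    [0, 0, 0],
    [0, 0, 0],
    [0, 0, 0],
    [0, 0, 0],
  ],
  yaw=[0.012, 0.012, 0.012, 0.012, 0],
)

```text
time_s: 22.42
position: [0.5221, 0.0154, 0.2835]
tool_rot: [[-0.999, 0.046, 0.0], [0.046, 0.999, -0.0], [-0.0, -0.0, -1.0]]
ft_force: [-0.0, -0.1, 5.8]
grip_width: 0.0391
gripper_force: 25.6
```

```bash
python3 o.py
```

```text
22.425 [0.5221 0.0154 0.2835] yaw 87.35740906539793 F [-0.0414 -0.0829  5.7739] T [ 0.216  -0.0035 -0.0174] 0.039078041130978895 25.555746853351593
```

>>> jog_arm(
  hand=[0.035, 0.035, 0.035, 0.035, 0.035],
  travel=[
    [0, 0, 0],
    [0, 0, 0],
    [0, 0, 0],
    [0, 0, 0],
    [0, 0, 0],
  ],
  yaw=[0.02, 0.02, 0.02, 0.02, 0],
)

```text
time_s: 23.05
position: [0.5221, 0.0153, 0.2835]
tool_rot: [[-0.999, -0.034, 0.0], [-0.034, 0.999, -0.0], [-0.0, -0.0, -1.0]]
ft_force: [0.8, 0.6, 6.0]
grip_width: 0.0389
gripper_force: 25.6
```

```bash
python3 o.py
```

```text
23.05 [0.5221 0.0153 0.2835] yaw 91.92827645377687 F [0.8208 0.5651 5.9863] T [ 0.2067  0.0213 -0.2184] 0.038903175381304694 25.55360108613968
```

```bash
cat > t.py <<'E'
from h import *
t=[]
for k in range(5):
  env.get_image('top'); t.append(env.observe()['wrist_torque'][2])
print(np.round(t,3),np.mean(t))
E
python3 t.py
```

```text
[-0.173 -0.162 -0.141 -0.178 -0.19 ] -0.1687728613347928
```

>>> jog_arm(
  hand=[0.035, 0.035, 0.035, 0.035, 0.035],
  travel=[
    [0, 0, 0],
    [0, 0, 0],
    [0, 0, 0],
    [0, 0, 0],
    [0, 0, 0],
  ],
  yaw=[0.015, 0.015, 0.012, 0, 0],
)

```text
time_s: 23.92
position: [0.5221, 0.0153, 0.2836]
tool_rot: [[-0.997, -0.075, 0.0], [-0.075, 0.997, -0.0], [-0.0, -0.0, -1.0]]
ft_force: [0.0, -0.0, 4.8]
grip_width: 0.0391
gripper_force: 25.6
```

```bash
python3 t.py
```

```text
[-0.296 -0.251 -0.267 -0.316 -0.308] -0.2877755262080114
```

The screw has bitten the other way at 0.29 N m, so I'll let go and retreat.

>>> jog_arm(
  hand=[0.05, 0.07, 0.085, 0.085, 0.085],
  travel=[
    [0, 0, 0],
    [0, 0, 0],
    [0, 0, 0],
    [0, 0, 0],
    [0, 0, 0.03],
  ],
  yaw=[0, 0, 0, 0, 0],
)

```text
time_s: 24.8
position: [0.5214, 0.0156, 0.3119]
tool_rot: [[-0.997, -0.076, -0.005], [-0.076, 0.997, 0.001], [0.005, 0.001, -1.0]]
ft_force: [-0.1, -0.1, 0.8]
grip_width: 0.0845
gripper_force: 0.0
```

>>> jog_arm(
  hand=[0.085, 0.085, 0.085, 0.085, 0.085],
  travel=[
    [0, 0, 0.04],
    [0, 0, 0.03],
    [0, 0, 0],
    [0, 0, 0],
    [0, 0, 0],
  ],
  yaw=[0, 0, 0, 0, 0],
)

```text
time_s: 25.42
position: [0.5219, 0.0155, 0.3821]
tool_rot: [[-0.997, -0.076, -0.002], [-0.076, 0.997, 0.0], [0.002, 0.001, -1.0]]
ft_force: [-0.0, 0.5, 0.5]
grip_width: 0.0851
gripper_force: 0.0
```

Run:
```python
from h import *
s=env.observe();a=shot('wrist','w5.png');C=cam('wrist',s);print(s['time_s'],s['position'])
u,v=proj(C,[.5215,.016,.262]).round().astype(int);print(u,v)
cv2.imwrite('pics/w5c.png',cv2.resize(a[v-55:v+55,u-60:u+60,::-1],(600,550),interpolation=cv2.INTER_CUBIC))
```

```text
25.425 [0.52188956 0.01551444 0.38214229]
323 200
```

View pics/w5c.png

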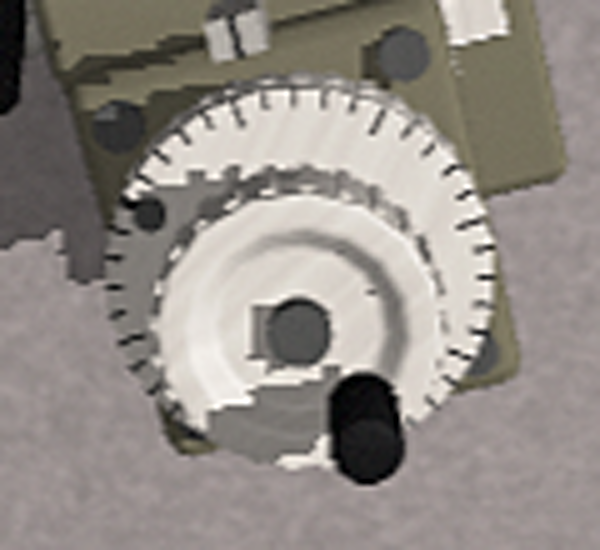

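The pin now sits at crop (148,213), about 51° anticlockwise of the index at (238,57). The turns I measured between bites put the free play at about 48–50°, so the ring rode along with the wheel.

```bash
python3 -c "
from rig import env
print(env.close_job())"
```

```text
the job is handed in; nothing more can be done
None
```

The job is handed in: I zeroed the ring at the clockwise bite, then turned the wheel back to the anticlockwise bite and let go, and the ring shows about 50° of free play; peak measured torque was about 0.32 N m (strain limit 0.45), and the arm took about 25 s.

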